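# Tuck the spares box tab under its lip

## Robot

A 6-joint arm with a two-finger parallel gripper is mounted at the origin on the work surface. World frame = base frame: x ahead of the robot, y to its left, z up, the work surface at z = 0. Lengths are in m, angles in degrees, forces in N, time in s.
With the tool pointing down it reaches from about 0.4 to 0.825 m from the base axis. Payload 7 kg.
Tool frame: the origin (TCP) lies midway between the tips of the shut fingers; the grasp point (between the pads) lies r.tcp_to_grasp behind it (r.tcp_to_grasp is the distance from the TCP to the grasp point, in m); x points along the fingers, y is the direction in which the jaws open and shut, and the axes are right-handed (so a half turn about x gives the same grasp; the last joint's range is limited). The gripper opens to 88 mm and grips with 3 to 60 N. Pads are 19 mm wide; open, the fingers measure 130 mm over their backs; the gripper's body (78 mm by 193 mm) begins 47 mm behind the grasp point.
Start: joints at [-54.769, 20.546, 0.682, 0, -70.136, -16.507], TCP at [0.217, -0.639, 0.227] pointing down, gripper open.
Joint ranges: [-176.03, 176.03], [-82.01, 121.73], [-58.28, 71.71], [-173.87, 95.51], [-174.79, -0.11], [-173.66, 173.66]. Speed limits (degrees/s): [136.94, 136.94, 172.46, 180, 180, 180].

## Interface

Orientations are given as [roll, pitch, yaw] about the fixed x, y, z axes, in that order (R = Rz(yaw) Ry(pitch) Rx(roll)).
In Python, from plant import r gives the robot as it stands.
- The arm moves only by the tool carry_out, never from a script. Its argument "moves" is a list of rows, each a list of 7 numbers: the shift along the world's x, y, z in mm, then the turn, a rotation vector about the world's x, y, z in rad, then the opening in per cent of the stroke, from 0 (shut) to 100 (fully open). In form: [[x, y, z, wx, wy, wz, claw], ...]. A call has 1 to 5 rows; each row is the pose to reach, as a shift and turn from the pose commanded when the call began; what a row does not reach only later rows make up. A row lasts 1/10 s, in which the tool goes at most 50 mm and 8.59 degrees, less where a joint would pass 70% of its speed; a pose out of reach is approached as far as the arm can. A call with a gripper value outside its range is refused whole. The fingers move at their own pace and stop on an object; "squeeze" is the grip in N (left out, the last holds). Time passes only in rows, so rows that repeat a pose let the fingers close. It gives the time, the measured TCP pose, the force and the opening at its end, in the units of the state.
- r.get_state(): the state, without advancing time (a new reading comes with each control period).
- r.capture(name): name is "scene" or "side" or "wrist"; returns the picture (384x512x3 uint8, blue, green, red); there is no depth.
- r.camera_params(name): a dict with "K" (3x3 intrinsics, pixels), "D" ([k1, k2, p1, p2, k3] as OpenCV has them; the pictures are not rectified), "rvec" (rotation vector, rad) and "tvec" (3), from world to camera coordinates, as OpenCV has them. Camera axes: x right, y down, z forward; pixel columns grow to the right and rows downward; lengths in m; the calibration is good to about 2 mm. A picture is of the moment at which its call begins: read the wrist's pose just before it. camera_params takes no time and is no camera call; for the wrist camera it gives the pose at the moment of the call.
- r.close_job(): hands the job in, once; it reports no verdict.
The state is a dict: "time_s": time; "joints": joint angles; "qd": joint speeds; "joint_torque": joint torques, N m; "tcp_pos": TCP position; "eef_rot": TCP orientation; "contact_force": force on the tool from outside, world axes, zero at the start; "moment": the same for the moment, N m; "gripper_width": finger opening in m.
Only numpy, scipy, OpenCV 4.12 (cv2) and the standard library are available. Lean on these libraries where they do the work, as an engineer would, in place of code of your own. Each camera call takes 0.05 s, during which the arm holds its last target. There are 200 camera calls.

## Task

Shut the open spares box: push its raised metal tab over from behind until it lies flat on the tray, keep it pressed down, and push it forward by its rib so that its free edge goes beneath the retaining lip as far as it will slide and the tab stays shut by itself. Use only the fingertips on the tab's outer face: do not pinch or lift the tab, and do not touch the rubber pad on its inner face. Leave the loose things on the bench where they are.

Things in the scene. Friction and masses are not known exactly. Their poses are not given: they have to be found in the camera images.
- spares_box: the open spares box: a shallow grey sheet-steel tray 136 mm long (x), 112 mm wide (y), screwed to the bench. Origin at the centre of its underside; its x axis runs from the hinge side to the lip side, the direction in which the tab folds; z up. Side and hinge-side walls 38 mm high, lip-side wall 59 mm high with the lip on top. An identical box with its tab already tucked stands beside it.
- hinge (a point): middle of the tab's hinge line, fixed on the box: 58 mm from the box's centre towards -x of the box, 45.5 mm above the bench. The hinge line runs along the box's y.
- lip (a point): middle of the lip's free edge, at its underside: 42 mm from the box's centre along +x of the box, 54 mm above the bench. The lip is 5 mm thick, 112 mm wide and reaches from here 26 mm further along +x of the box, closed by the wall 20 mm beyond this edge.
- tab_edge (a point): middle of the tab's free edge, half-way through its thickness. The tab is an aluminium plate 3 mm thick and 102 mm wide, its free edge 95 mm from the hinge line when not slid. Axes turn with the tab: x from hinge to free edge, z out of its outer face.
- rib (a point): centre of the hinge-side face of the push rib on the tab's outer face: a bar 70 mm long across the tab, 8 mm thick, standing 10 mm off the plate; this face is 66 mm from the hinge line when not slid, and there is bare flat plate between it and the hinge (plate begins 4 mm from the hinge line; a 28 mm steel leaf beneath carries it as it slides). Axes as tab_edge.
- tab_fold (a joint): angle of the tab (rad): 0 lying flat over the tray, about 1.57 upright; stop at 1.9. A spring pulls it towards 1.45 (0.16 N m/rad, plus 0.06 N m of hinge friction), so an untucked tab rises again when let go; holding it flat takes about 4 N at mid-tab. Its outer face (the one with the rib) looks away from the lip when it stands up and upwards when it is flat.
- tab_slide (a joint): how far the tab has been slid along its own plane in its slotted hinge (m): 0 drawn back, 0.018 fully forward at the stop; friction about 1.2 N, no spring. Drawn back and flat, its edge clears the lip's edge by 5 mm and lies about 7 mm below the lip, so it can only be folded down past the lip while slid less than 5 mm; fully forward it lies 13 mm under the lip.
- tab_pad: black rubber sealing pad, 58 x 94 mm and 2 mm thick, on the tab's inner face; must not be touched. Origin on the tab's hinge line, moving with the tab; axes as tab_edge.
- brake_cylinder: loose aluminium brake cylinder lying on the bench, 175 mm long, 58 mm high; bystander, origin at the centre of its underside
- socket: loose steel socket standing beyond the open box's lip, 30 mm across, 42 mm tall; bystander, origin at the centre of its underside
- nut: loose hexagonal steel nut near the hinge side of the open box, 32 mm across, 14 mm tall; bystander, origin at the centre of its underside
- wrench: loose wrench lying on the bench; bystander, origin at the centre of its underside
- screwdriver: loose screwdriver lying on the bench; bystander, origin at the centre of its underside
- fluid_bottle: loose white bottle, 60 mm across, 160 mm tall; bystander, origin at the centre of its underside
- grease_jar: loose grey jar, 70 mm across, 65 mm tall; bystander, origin at the centre of its underside

How it is judged (in metres and radians):
On the way, in this order (a step that is already met when the one before it is completed fails the run):
1. the tab is folded over, nearly flat (value of joint tab_fold below 0.3 rad).
2. the tab lies under the lip, pushed forward (value of joint tab_fold below 0.11 rad and value of joint tab_slide above 0.012 m), for 0.2 s.
At the end, for the whole second after the job is handed in: The tab is held down by the lip alone: within 0.11 rad of flat, slid forward more than 12 mm of its 18 mm, and at rest (all of step 2 and velocity of joint tab_fold between -0.05 and 0.05 rad/s); the robot touches nothing.
It fails at once if the rubber pad on the tab's inner face was touched (tab pinched or hooked from inside) (contact force between the fingers and tab_pad above 0.5 N).
It fails at once if a loose thing on the bench was picked up, knocked or moved more than 20 mm (distance of any of brake_cylinder, socket, nut, wrench, screwdriver, fluid_bottle, grease_jar from where it was at the start of the episode above 0.02 m).
It also fails if it takes over 40 s, if anything falls off the work surface, if the arm or the gripper's body presses on something with over 40 N, if the wrist force passes 120 N, or if a joint passes its speed limit or range.

## Working session

There is one attempt and no reset: what is moved stays moved. The work goes in short steps, Python scripts to look and compute and a tool call to move; the robot and the scene stay as the last step left them, time stands still between calls to the robot, and variables do not carry over. Pictures are saved under pics/ and viewed, about 8 in all and at most 12, crops included, and the job is handed in when it is done.

Besides the shell and the picture viewer there is one more tool, called after "Emit:" as a command line: name --pt "numbers of a row" for each row, then --argument value for the rest. carry_out: Moves the arm, as the interface text tells. Its arguments: {"type":"object","properties":{"moves":{"type":"array"},"squeeze":{"type":"number"}},"required":["moves"]}

```bash
mkdir -p pics; python3 - <<'E'
from plant import r
import cv2
s=r.get_state();print({k:s[k] for k in('time_s','tcp_pos','eef_rot','gripper_width','contact_force')},r.tcp_to_grasp)
for n in('scene','side'):cv2.imwrite(f'pics/{n}0.png',r.capture(n))
for n in('scene','side','wrist'):print(n,r.camera_params(n))
E
```

```text
{'time_s': 0.0, 'tcp_pos': array([ 0.21648421, -0.6388103 ,  0.22564727]), 'eef_rot': array([ 94.80068427,  89.90478196, 113.518446  ]), 'gripper_width': 0.08744323663497686, 'contact_force': array([-0.36636763,  0.04874192,  0.63655495])} 0.0188
scene {'K': array([[350.84708404,   0.        , 257.02863238],
       [  0.        , 350.84708404, 192.13622522],
       [  0.        ,   0.        ,   1.        ]]), 'D': array([-0.11038533,  0.        ,  0.        ,  0.        ,  0.        ]), 'rvec': array([ 1.74642264,  1.83776799, -0.69431251]), 'tvec': array([ 0.0741973 , -0.42375111,  1.35889595])}
side {'K': array([[473.77224344,   0.        , 248.95043614],
       [  0.        , 473.77224344, 195.84558557],
       [  0.        ,   0.        ,   1.        ]]), 'D': array([-0.02305735,  0.        ,  0.        ,  0.        ,  0.        ]), 'rvec': array([ 2.187158  , -0.11891259,  0.04191475]), 'tvec': array([-0.62935536,  0.06190179,  1.56756574])}
wrist {'K': array([[293.71367048,   0.        , 255.54520845],
       [  0.        , 293.71367048, 193.70150716],
       [  0.        ,   0.        ,   1.        ]]), 'D': array([0.01755159, 0.        , 0.        , 0.        , 0.        ]), 'rvec': array([-1.72914086, -2.41233351, -0.32760203]), 'tvec': array([ 0.67323386, -0.03314859,  0.38928825])}
```

View pics/scene0.png

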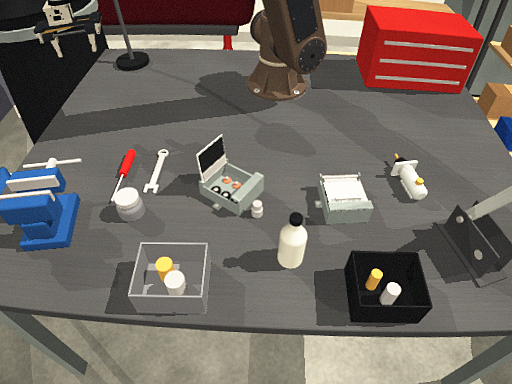

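View pics/side0.png

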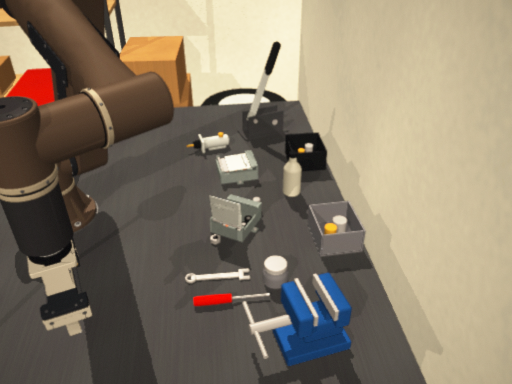

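The open box is near (232,187) in the scene view and (236,217) in the side view, with its tab raised. The nut is at (215,239) in the side view. I'll enlarge both.

```bash
python3 - <<'E'
import cv2,numpy as np
a=cv2.imread('pics/scene0.png')[125:225,185:285];b=cv2.imread('pics/side0.png')[180:260,195:275]
f=lambda i:cv2.resize(i,(400,400),interpolation=cv2.INTER_CUBIC)
cv2.imwrite('pics/crop.png',np.hstack([f(a),f(b)]))
E
```

```text
(no output)
```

View pics/crop.png

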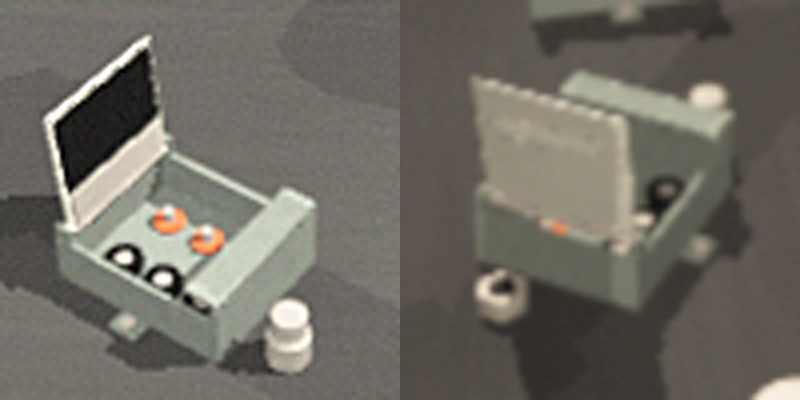

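```bash
cat > fit.py <<'E'
from plant import r
import cv2,numpy as np
from scipy.optimize import least_squares
P={n:r.camera_params(n) for n in('scene','side')}
def proj(n,X):
    p=P[n];return cv2.projectPoints(np.array(X,float),p['rvec'],p['tvec'],p['K'],p['D'])[0][:,0]
def pts(q,L):
    x,y,w,f=q;o=[]
    for k,a,b,c in L:
        if k=='t': a,c=-58+a*np.cos(f)-c*np.sin(f),45.5+a*np.sin(f)+c*np.cos(f)
        o.append([x+(a*np.cos(w)-b*np.sin(w))/1e3,y+(a*np.sin(w)+b*np.cos(w))/1e3,c/1e3])
    return o
if __name__=='__main__':
    S={('b',68,56,59):(316,205),('b',68,-56,59):(222,318),('b',42,-56,59):(190,302),('b',42,56,59):(285,188),('b',68,-56,0):(218,360),('b',-68,-56,38):(60,232),('b',-68,-56,0):(62,278),('t',95,51,0):(150,38),('t',95,-51,0):(45,118)}
    D={('t',95,51,0):(75,78),('t',95,-51,0):(230,118),('b',68,-56,59):(334,113),('b',68,56,59):(175,72),('b',-68,-56,0):(236,308),('b',-68,56,0):(78,262),('b',-68,-56,38):(238,250)}
    uv={'scene':np.array(list(S.values()))/4+[185,125],'side':np.array(list(D.values()))/5+[195,180]}
    K={'scene':list(S),'side':list(D)}
    res=lambda q:np.concatenate([proj(n,pts(q,K[n]))-uv[n] for n in K])
    s=least_squares(lambda q:res(q).ravel(),[.7,.0,-.5,1.4],loss='soft_l1')
    print(s.x,np.degrees(s.x[2]),s.cost);print(res(s.x).round(1).tolist())
    x,y,w,f=s.x
    # nut centre, socket
    def tri(a,b,z0):
        g=least_squares(lambda X:np.concatenate([proj('side',[[*X,z0]])[0]-b]),[x,y]);return g.x
    for nm,b,z in(('nut',(101,298),7/1e3),('socket',(308,95),42/1e3)):
        X=tri(None,np.array(b)/5+[195,180],z);print(nm,X);d=X-[x,y];print('box frame',np.array([d@[np.cos(w),np.sin(w)],d@[-np.sin(w),np.cos(w)]])*1e3)
E
python3 fit.py
```

```text
[ 0.58123597 -0.1165091   1.01469567  1.66018804] 58.13777924337048 12.102888076717129
[[0.6, -0.4], [-0.9, -2.5], [-1.2, -3.1], [0.3, -0.1], [0.6, 1.7], [-1.1, 1.8], [-0.1, -0.2], [-0.5, -0.2], [0.1, 1.0], [-0.3, -0.9], [-0.6, -0.2], [-0.3, -1.1], [0.4, -1.4], [0.6, -0.6], [0.3, -1.4], [-0.1, 1.4]]
nut [ 0.50950048 -0.19569844]
box frame [-105.12469393   19.1240334 ]
socket [ 0.65342525 -0.04932941]
box frame [ 95.16422013 -25.84908569]
```

```bash
cat > h.py <<'E'
from plant import r
import numpy as np,sys
from scipy.spatial.transform import Rotation as R
BOX=[0.5812,-0.1165,1.0147]
def target(cx,cz,phi,cy=0,box=BOX,h=9.5):
    """front-corner at box (cx,cy,cz) mm, tilt phi deg -> TCP pos, rotation"""
    p=np.radians(phi);x,y,w=box
    X=cx-h*np.cos(p);Z=cz-h*np.sin(p)
    ex=np.array([np.cos(w),np.sin(w),0]);ey=np.array([-np.sin(w),np.cos(w),0])
    d=ex*np.sin(p)-np.array([0,0,np.cos(p)])
    M=np.c_[d,ey,np.cross(d,ey)]
    return np.array([x,y,0])+(X*ex+cy*ey)/1e3+[0,0,Z/1e3],M
def cur():
    s=r.get_state();return s,s['tcp_pos'],R.from_euler('xyz',s['eef_rot'],degrees=True)
def row(t,flip=None):
    s,p,C=cur();pos,M=t;best=None
    for f in(1,-1):
        v=(R.from_matrix(M*[1,f,f])*C.inv()).as_rotvec()
        if best is None or np.linalg.norm(v)<np.linalg.norm(best):best=v
    return np.r_[((pos-p)*1e3).round(1),best.round(3)].tolist()
def plate(s,th,off=1.5):
    return -58+s*np.cos(th)-off*np.sin(th),45.5+s*np.sin(th)+off*np.cos(th)
E
python3 - <<'E'
from h import *
s,p,C=cur();print(C.as_matrix().round(2))
print(row(target(-105,190,30)))
E
```

```text
[[-0.   -0.32  0.95]
 [ 0.    0.95  0.32]
 [-1.    0.   -0.  ]]
[304.9, 426.2, -40.5, 0.331, -0.419, 0.672]
```

Emit:
carry_out --pt "30 42 0 0.05 -0.06 0.1 0" --pt "60 85 0 0.1 -0.12 0.2 0" --pt "90 128 0 0.13 -0.17 0.27 0" --pt "120 170 0 0.16 -0.21 0.34 0" --pt "150 212 0 0.2 -0.25 0.4 0" --squeeze 5

```text
time_s: 0.6
tcp_pos: [0.3617, -0.4333, 0.2267]
eef_rot: [8.3, 71.7, 50.3]
contact_force: [0.5, -0.7, -0.0]
gripper_width: 0.0534
```

```bash
python3 - <<'E'
from h import *
print(row(target(-105,190,30)))
E
```

```text
[159.8, 220.6, -41.4, 0.13, -0.167, 0.269]
```

Emit:
carry_out --pt "32 44 0 0.03 -0.03 0.06 0" --pt "64 88 0 0.06 -0.07 0.12 0" --pt "96 132 0 0.09 -0.11 0.18 0" --pt "128 176 -10 0.11 -0.14 0.23 0" --pt "155 215 -20 0.13 -0.167 0.269 0"

```text
time_s: 1.1
tcp_pos: [0.5076, -0.2322, 0.2098]
eef_rot: [-0.1, 60.1, 58.0]
contact_force: [0.6, -1.0, -0.3]
gripper_width: 0.0127
```

Emit:
carry_out --pt "0 0 0 0 0 0 0" --pt "0 0 0 0 0 0 0" --pt "0 0 0 0 0 0 0"

```text
time_s: 1.4
tcp_pos: [0.5063, -0.2342, 0.2098]
eef_rot: [0.1, 60.2, 58.1]
contact_force: [-0.3, 0.5, 0.5]
gripper_width: 0.0002
```

```bash
python3 - <<'E'
from h import *
import cv2
s=cur()[0];print(s['tcp_pos'],s['contact_force'],s['gripper_width'],row(target(-105,190,30)))
pw=r.camera_params('wrist');w=r.capture('wrist');b=r.capture('side')
cv2.imwrite('pics/side1.png',b);cv2.imwrite('pics/w1.png',w)
np.save('pw1.npy',pw,allow_pickle=True)
# overlay of predicted box
from fit import pts,proj
q=[*BOX,1.66]
L=[('b',68,56,59),('b',68,-56,59),('b',42,-56,59),('b',42,56,59),('b',-68,-56,38),('b',-68,56,38),('t',95,51,0),('t',95,-51,0),('t',66,35,11.5),('t',66,-35,11.5)]
c=cv2.resize(b[165:265,185:285],(500,500),interpolation=cv2.INTER_CUBIC)
for u,v in proj('side',pts(q,L)):cv2.circle(c,(int((u-185)*5),int((v-165)*5)),3,(0,0,255),1)
w2=w.copy()
for u,v in cv2.projectPoints(np.array(pts(q,L)),pw['rvec'],pw['tvec'],pw['K'],pw['D'])[0][:,0]:
    if abs(u)<2000 and abs(v)<2000:cv2.circle(w2,(int(u),int(v)),3,(0,0,255),1)
cv2.imwrite('pics/w1o.png',w2);cv2.imwrite('pics/s1o.png',c)
E
```

```text
[ 0.50626383 -0.23417849  0.20977219] [-0.33411273  0.51607309  0.45809568] 0.00020676258971062775 [15.2, 21.5, -24.5, 0.002, -0.002, 0.003]
```

View pics/w1o.png

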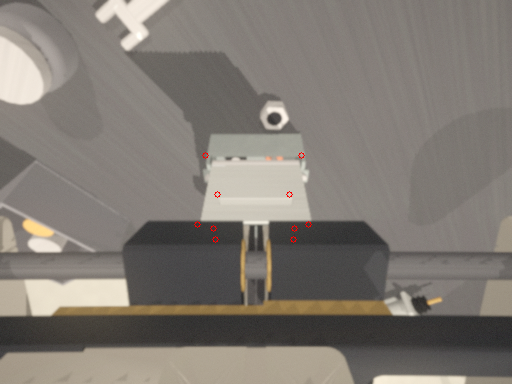

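View pics/s1o.png

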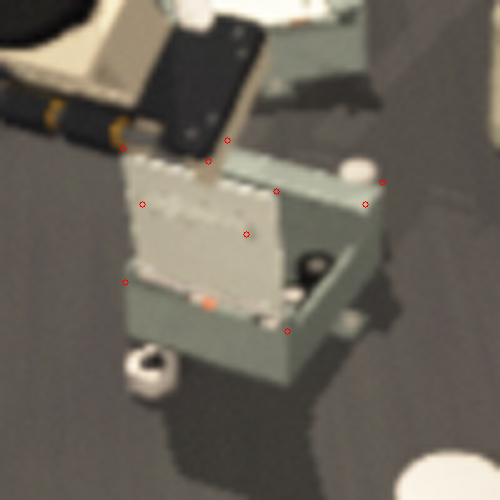

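Both overlays agree to about 2–3 mm, and the shut fingertips are behind the tab at (256,230) in the wrist view. Next I compute the fold path.

```bash
python3 - <<'E'
from h import *
print('pre',row(target(-92,88,30)))
E
```

```text
pre [22.1, 32.9, -126.7, 0.002, -0.002, 0.004]
```

Emit:
carry_out --pt "0 0 -40 0 0 0 0" --pt "0 0 -80 0 0 0 0" --pt "5 8 -115 0 0 0 0" --pt "15 22 -126 0 0 0 0" --pt "22 33 -127 0 0 0 0"

```text
time_s: 2.0
tcp_pos: [0.5276, -0.2006, 0.0807]
eef_rot: [0.5, 60.2, 58.3]
contact_force: [0.2, 0.5, 0.2]
gripper_width: 0.0007
```

```bash
python3 - <<'E'
from h import *
s=cur()[0];print(s['tcp_pos'],s['contact_force'])
for th in(1.75,1.66,1.57,1.45,1.3,1.15,1.0,.85,.7,.55,.4,.25,.1,0):
    print(th,row(target(*plate(42,th),min(30,np.degrees(th)/3))))
E
```

```text
[ 0.52759574 -0.20063933  0.08068922] [0.19847307 0.45129363 0.24637873]
1.75 [13.9, 20.3, 1.1, 0.0, -0.005, 0.004]
1.66 [15.9, 23.4, 1.8, 0.0, -0.005, 0.004]
1.57 [17.9, 26.6, 2.1, -0.0, -0.005, 0.004]
1.45 [20.4, 30.8, 2.3, -0.034, 0.016, 0.005]
1.3 [23.6, 35.9, 1.7, -0.076, 0.042, 0.005]
1.15 [26.7, 40.8, 0.2, -0.119, 0.069, 0.005]
1.0 [29.6, 45.5, -2.1, -0.161, 0.095, 0.005]
0.85 [32.2, 49.7, -5.3, -0.204, 0.122, 0.005]
0.7 [34.6, 53.5, -9.2, -0.246, 0.148, 0.005]
0.55 [36.5, 56.7, -13.7, -0.288, 0.175, 0.005]
0.4 [38.1, 59.2, -18.7, -0.331, 0.201, 0.005]
0.25 [39.3, 61.1, -24.1, -0.373, 0.228, 0.005]
0.1 [40.0, 62.2, -29.8, -0.416, 0.254, 0.005]
0 [40.1, 62.5, -33.7, -0.444, 0.272, 0.006]
```

Emit:
carry_out --pt "9 13 1 0 0 0 0" --pt "16 23 2 0 0 0 0" --pt "20 31 2 -0.03 0.016 0 0" --pt "23.5 36 1.7 -0.076 0.042 0 0" --pt "26.7 41 0 -0.119 0.069 0 0"

```text
time_s: 2.5
tcp_pos: [0.5563, -0.16, 0.0847]
eef_rot: [-1.1, 68.1, 57.0]
contact_force: [-1.5, -2.0, -0.7]
gripper_width: 0.0007
```

```bash
python3 - <<'E'
from h import *
import cv2
s=cur()[0];print(s['tcp_pos'],s['contact_force'])
b=r.capture('side');a=r.capture('scene')
f=lambda i:cv2.resize(i,(400,400),interpolation=cv2.INTER_CUBIC)
cv2.imwrite('pics/c2.png',np.hstack([f(a[125:225,185:285]),f(b[170:250,195:275])]))
for th in(1.0,.85,.7,.55,.4,.25,.1,0):
    print(th,row(target(*plate(42,th),min(30,np.degrees(th)/3))))
E
```

```text
[ 0.55633976 -0.15996133  0.08471382] [-1.51759186 -2.0136827  -0.70367904]
1.0 [0.3, 3.1, -6.3, -0.038, 0.033, -0.001]
0.85 [2.9, 7.3, -9.4, -0.081, 0.059, -0.001]
0.7 [5.3, 11.1, -13.3, -0.123, 0.085, -0.002]
0.55 [7.3, 14.3, -17.8, -0.166, 0.112, -0.002]
0.4 [8.9, 16.9, -22.8, -0.208, 0.138, -0.002]
0.25 [10.0, 18.7, -28.2, -0.251, 0.165, -0.002]
0.1 [10.7, 19.8, -33.9, -0.293, 0.191, -0.002]
0 [10.9, 20.1, -37.8, -0.321, 0.208, -0.002]
```

View pics/c2.png

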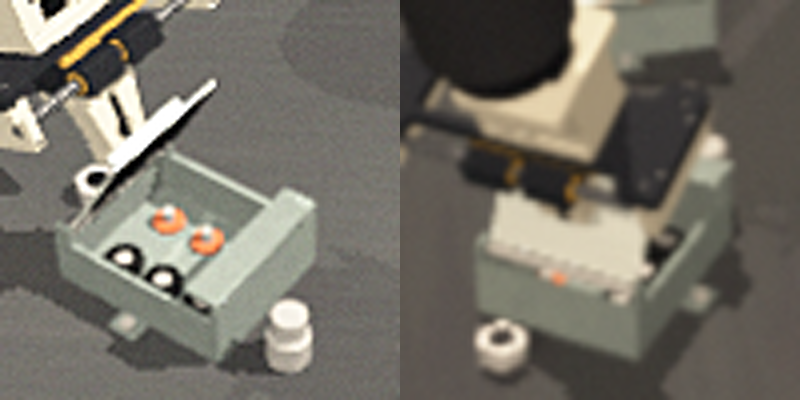

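```bash
python3 - <<'E'
from h import *
s=cur()[0];print(s['tcp_pos'],s['contact_force'],s['time_s'])
for th in(1.0,.85,.7,.55,.4,.3):
    print(th,row(target(*plate(38+8*(th-.3)/.7,th),min(30,np.degrees(th)/3))))
E
```

```text
[ 0.55686076 -0.15826363  0.08480302] [-0.37199752 -2.32276655  0.81731118] 2.6
1.0 [1.4, 4.9, -2.9, -0.038, 0.033, -0.001]
0.85 [3.7, 8.6, -7.7, -0.081, 0.059, -0.001]
0.7 [5.5, 11.5, -12.9, -0.123, 0.085, -0.002]
0.55 [6.8, 13.5, -18.4, -0.166, 0.112, -0.002]
0.4 [7.5, 14.6, -23.9, -0.208, 0.138, -0.002]
0.3 [7.7, 14.9, -27.6, -0.236, 0.156, -0.002]
```

Emit:
carry_out --pt "1.5 5 -3 -0.038 0.033 0 0" --pt "3.7 8.6 -8 -0.08 0.06 0 0" --pt "5.5 11.5 -13 -0.123 0.085 0 0" --pt "6.8 13.5 -18.5 -0.166 0.112 0 0" --pt "7.5 14.6 -24 -0.208 0.138 0 0"

```text
time_s: 3.1
tcp_pos: [0.5648, -0.1449, 0.0609]
eef_rot: [-0.4, 82.2, 57.6]
contact_force: [0.9, 1.8, 5.5]
gripper_width: 0.0003
```

```bash
python3 - <<'E'
from h import *
import cv2
b=r.capture('side');a=r.capture('scene')
s=cur()[0];print(s['tcp_pos'],s['contact_force'],s['time_s'])
f=lambda i:cv2.resize(i,(400,400),interpolation=cv2.INTER_CUBIC)
cv2.imwrite('pics/c3.png',np.hstack([f(a[145:205,210:270]),f(b[175:255,195:275])]))
for th in(.4,.3,.2,.1,0,-.05):
    print(th,row(target(*plate(38,th),max(0,min(30,np.degrees(th)/3)))))
E
```

```text
[ 0.56461171 -0.14416989  0.0600873 ] [ 1.34010764 -1.11821711  3.42906007] 3.2
0.4 [-0.8, -0.4, 0.3, -0.001, 0.001, -0.0]
0.3 [-0.1, 0.8, -2.9, -0.03, 0.018, -0.0]
0.2 [0.5, 1.7, -6.2, -0.058, 0.036, -0.0]
0.1 [0.8, 2.3, -9.6, -0.086, 0.054, -0.0]
0 [1.0, 2.6, -13.1, -0.115, 0.071, -0.0]
-0.05 [1.0, 2.6, -15.0, -0.115, 0.071, -0.0]
```

View pics/c3.png

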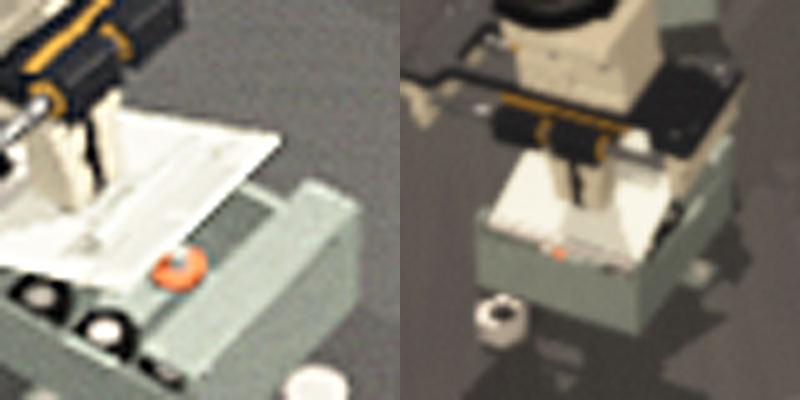

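```bash
python3 - <<'E'
from fit import *
from h import BOX
uv=np.array([(282,135),(125,290)])/(400/60)+[210,145]
for sl in(0,5,10):
    g=least_squares(lambda f:(proj('scene',pts([*BOX,f[0]],[('t',95+sl,51,0),('t',95+sl,-51,0)]))-uv).ravel(),[.4])
    print(sl,g.x,g.fun.round(1))
# lip reference
print(((proj('scene',pts([*BOX,0],[('b',42,56,59),('b',68,56,59),('b',42,-56,59),('b',68,-56,59)]))-[210,145])*400/60).round())
E
```

```text
0 [0.3738416] [-0.3  0.2 -0.3  0. ]
5 [0.39657766] [ 0.9 -0.3  0.8 -0.4]
10 [0.41790353] [ 2.1 -0.9  2.  -0.9]
[[310. 179.]
 [364. 205.]
 [142. 349.]
 [197. 380.]]
```

Emit:
carry_out --pt "0 0 -3 -0.03 0.018 0 0" --pt "0 0.5 -6.5 -0.058 0.036 0 0" --pt "0 1 -10 -0.086 0.054 0 0" --pt "0 1 -13.5 -0.115 0.071 0 0" --pt "0 1 -15 -0.115 0.071 0 0"

```text
time_s: 3.7
tcp_pos: [0.5653, -0.1437, 0.0464]
eef_rot: [-52.1, 89.9, 6.0]
contact_force: [-1.4, 3.5, 23.1]
gripper_width: 0.0008
```

```bash
python3 - <<'E'
from h import *
import cv2
a=r.capture('scene')
s=cur()[0];print(s['tcp_pos'],s['contact_force'],s['time_s'],s['eef_rot'])
cv2.imwrite('pics/c4.png',cv2.resize(a[145:205,210:270],(500,500),interpolation=cv2.INTER_CUBIC))
print(row(target(-58+66,45.5,0)),row(target(-58+84,45.5,0)))
E
```

```text
[ 0.56529362 -0.14372494  0.04658219] [-0.99118326  4.26961237 16.94445703] 3.75 [-36.85761113  89.83067915  21.23706688]
[15.1, 26.0, -1.1, -0.001, 0.003, 0.001] [24.6, 41.2, -1.1, -0.001, 0.003, 0.001]
```

View pics/c4.png

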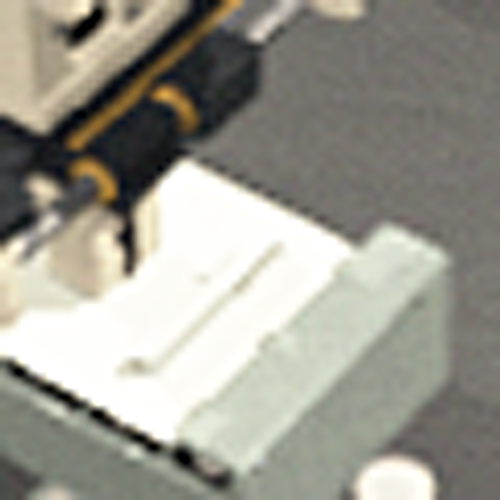

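Emit:
carry_out --pt "3 5 0.3 0 0 0 0" --pt "6 10 0.3 0 0 0 0" --pt "9 15.5 0.3 0 0 0 0" --pt "12 20.5 0.3 0 0 0 0" --pt "15 25.5 0.3 0 0 0 0"

```text
time_s: 4.25
tcp_pos: [0.5781, -0.1202, 0.0464]
eef_rot: [118.2, 89.9, 176.2]
contact_force: [-3.8, -8.0, 11.8]
gripper_width: 0.0005
```

Emit:
carry_out --pt "2 3.2 0 0 0 0 0" --pt "4 6.5 0 0 0 0 0" --pt "6 9.7 0 0 0 0 0" --pt "8 13 0 0 0 0 0" --pt "9.5 15.5 0 0 0 0 0"

```text
time_s: 4.75
tcp_pos: [0.5854, -0.106, 0.0457]
eef_rot: [136.5, 89.7, -165.5]
contact_force: [-6.9, -22.0, 10.4]
gripper_width: 0.0003
```

```bash
python3 - <<'E'
from h import *
import cv2
a=r.capture('scene')
s=cur()[0];print(s['tcp_pos'],s['contact_force'],s['time_s'])
cv2.imwrite('pics/c5.png',cv2.resize(a[145:205,210:270],(500,500),interpolation=cv2.INTER_CUBIC))
print(row(target(-58+84,45.5,0)))
E
```

```text
[ 0.5855033  -0.10624657  0.04565991] [ -3.81927325 -14.60990624   9.90411959] 4.8
[4.4, 3.8, -0.2, 0.002, -0.005, 0.003]
```

View pics/c5.png

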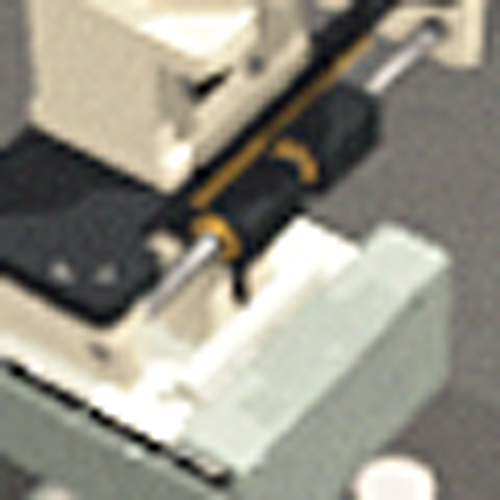

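Emit:
carry_out --pt "0.8 1.3 0 0 0 0 0" --pt "1.6 2.5 0 0 0 0 0" --pt "1.6 2.5 0 0 0 0 0" --pt "1.6 2.5 0 0 0 0 0"

```text
time_s: 5.2
tcp_pos: [0.5854, -0.1059, 0.0454]
eef_rot: [144.2, 89.5, -157.9]
contact_force: [-7.7, -24.9, 11.2]
gripper_width: 0.0006
```

Emit:
carry_out --pt "-1.5 -2.4 0 0 0 0 0" --pt "-1.5 -2.4 2 0 0 0 0" --pt "-1.5 -2.4 6 0 0 0 0" --pt "-1.5 -2.4 25 0 0 0 0" --pt "-15 -25 60 0 0 0 0"

```text
time_s: 5.7
tcp_pos: [0.5728, -0.1253, 0.1029]
eef_rot: [105.2, 89.6, 163.2]
contact_force: [0.2, 0.0, 0.2]
gripper_width: 0.0005
```

Emit:
carry_out --pt "-20 -30 30 0 0 0 0" --pt "-45 -65 50 0 0 0 0" --pt "-70 -105 60 0 0 0 0" --pt "-80 -130 60 0 0 0 0" --pt "-80 -130 60 0 0 0 0"

```text
time_s: 6.2
tcp_pos: [0.4921, -0.2581, 0.1654]
eef_rot: [40.9, 89.9, 98.7]
contact_force: [0.4, 0.4, -0.9]
gripper_width: 0.0005
```

```bash
python3 - <<'E'
from h import *
import cv2
from fit import pts,proj
a=r.capture('scene');b=r.capture('side')
s=cur()[0];print(s['tcp_pos'],s['contact_force'],s['time_s'])
c=cv2.resize(a[145:205,210:270],(400,400),interpolation=cv2.INTER_CUBIC)
for u,v in proj('scene',pts([*BOX,0],[('t',s+h,y,11.5) for y in(35,-35) for s in (70,) for h in(0,12,18)])):cv2.circle(c,(int((u-210)*6.667),int((v-145)*6.667)),2,(0,0,255),-1)
cv2.imwrite('pics/c6.png',np.hstack([c,cv2.resize(b[175:255,195:275],(400,400),interpolation=cv2.INTER_CUBIC)]))
E
```

```text
[ 0.49321024 -0.25626292  0.16464452] [ 0.7921686   0.10700583 -0.13949156] 6.3
```

View pics/c6.png

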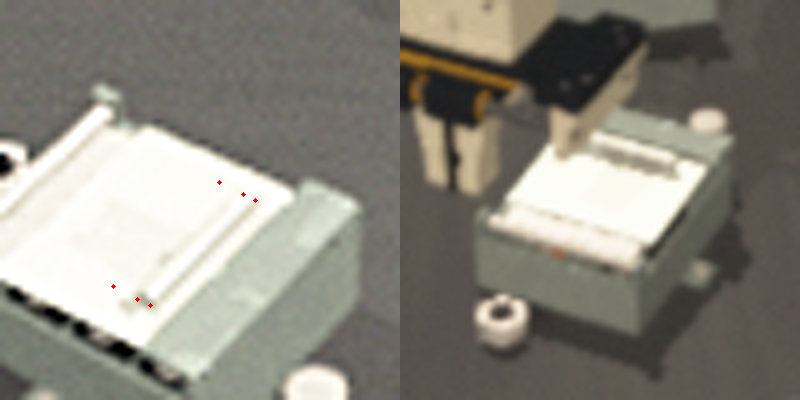

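```bash
python3 -c "
from plant import r
print(r.close_job())"
```

```text
the job is handed in; nothing more can be done
None
```

I shut the spares box and handed the job in at about 6.3 s on the robot's clock. I got no verdict back.

- **Folding:** with the fingers shut, I pushed the tab over from behind on its outer face and pressed it flat. A check at about 0.37 rad put the slide at about 1 mm at most, inside the 5 mm limit for passing the lip.
- **Sliding:** I kept it pressed at about 10–17 N and pushed it forward by the rib. An extra 3 mm of commanded push raised the force to about 26 N without any movement, so I took that as the stop.
- **Final check:** after the arm withdrew, the picture shows the tab still flat with its edge under the lip. The rib is close to where the 18 mm position should be. The contact force was near zero, the nut and socket looked unmoved, and the arm stayed clear of the other loose things.
- **Disagreement:** at the stop, my estimated fingertip position was about 5 mm short of the fully forward rib position. I put this down to the assumed finger thickness and the error in locating the box, and the last picture supports full travel.
- **Not measured:** I judged the final fold angle and slide from the picture only. The readings also can't show directly that the pad went untouched, but the fingers stayed on the outer side throughout.

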